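# Fresh cell for the light pad

## Task

Put the fresh, green-banded cell into the light pad's battery pod. Open the pod's orange bayonet cover without forcing it - push it down, turn it a quarter turn anticlockwise, lift it off - and set it down upright on the green mat; then push the cell's flat end against the sprung contact and tip the brass-nub end down, so that the cell lies fully home between the contacts. Leave the red-banded flat cell in its cradle, and do not shift the stone weight.

Things in the scene. Friction and masses are not known exactly. Their poses are not given: they have to be found in the camera images.
- lightpad: White light pad (260 x 210 x 12 mm slab, 75 to 335 mm along this body's +x) with a round white battery pod at its near end. Fixed. Origin: on the pod's axis at the table surface, z up. Pod: base disc radius 66 mm, top 8 mm above the table; free inside radius 44 mm when open.
- pod_axis (a point): On the pod's axis, 31 mm above the table, level with the top of two opposite grey hooks round the rim (radius 50 to 65 mm). Angles anticlockwise from a locked lug's centre (the pad's +x, -x): pocket -8 to 8 deg, roof 26 mm above the table; tooth 8 to 14 deg, 4 mm deep, bars the lug unless the cover is pushed down; hook roof on to 74 deg; open gap to a stop at 105 deg.
- ejector (a joint): Sprung black ring under the cover (radius 45 to 57 mm). Value: its height, m, 0 with the cover locked, +0.003 free, -0.0065 hard stop. Pushes the cover up with 5 N at 0, 9 N at -0.004, 11.5 N at -0.0065. To turn, the cover must be at least 4 mm down until about 20 deg of turn; after that it may rise or stay pressed.
- cover: Orange cap, 95 mm across, 40 mm high; two lugs at its foot (10 mm wide, 5 high, to radius 58 mm, along its x and -x); black grip bar on top. Loose, 0.1 to 0.21 kg. Origin: centre of its underside, z up. Starts locked: x along the pad's x within 2 deg, underside 21 mm above the table. At 80 to 99 deg anticlockwise its lugs are in the gaps: it pops up 3 mm and lifts off; at 100 deg it meets a stop.
- cover_bar (a point): Centre of the cover's grip bar, 52 mm above the cover's underside; bar 60 mm long (along x), 14 mm wide, 24 mm high, standing on the cap's flat top.
- mat: Green cutting mat with a light grid, 200 x 200 x 4 mm, fixed. Origin: centre of its underside; top 4 mm above it.
- charger: Black charger base, 75 x 140 mm, 8 mm thick, fixed, with two grey cradles side by side (at y = -40 and +40 mm of its origin, the centre of its underside). Each cradle has two rails 8 to 12 mm either side of its centre line, up to 25 mm above the table, and end tabs up to 30 mm high, 28 mm from the middle. Either cell may lie in either cradle.
- cell: The fresh cell: steel cylinder, diameter 26 mm, with a GREEN band; 50 mm long including a brass nub (the plus end; 8 mm across, 3 mm long). Loose, 65 g. Lies in a cradle, axis 35 mm above the table. Origin: middle of its length on its axis; its +x points to the nub.
- cell_plus (a point): Tip of the nub of the fresh cell, 25 mm from its middle.
- flat_cell: The flat cell, same shape, RED band, in the other cradle. To be left there.
- bay (a point): Where the middle of the fresh cell must lie: on the pod's axis, 35 mm above the table; x from the sprung contact to the fixed one (the pad's x). Two rails along x, 8 to 12 mm either side, tops 25 mm above the table, carry and centre the cell (its lowest line then 22 mm above the table). Fingers have room beside them down to 8 mm above the table.
- plus_contact (a point): Brass pad on the inner face of the fixed end wall (25 mm from the bay's middle towards +x; wall 22 mm wide, top 42 mm above the table), 35 mm above the table: the nub must touch it.
- contact (a joint): Sprung brass plate at the bay's -x end: 14 mm wide, 25 to 37 mm above the table, face 19 mm from the bay's middle when free. Value: travel pushed in, m, 0 to 0.014, 0.006 with the cell home. Force 2.4 N at 0, 6 N at 0.006, 11 N at 0.014. It leaves 44 mm free, so the cell goes in flat end low, nub end tipped up 15 to 30 deg, pushes the plate, then is lowered.
- stone: Marble paper weight, 110 x 60 x 35 mm, loose bystander.
Things that resemble listed ones, but are neither listed nor needed, are in the scene too. What is shaped like the cell but pink or white is not meant.

How it is judged:
By the outcome, as a careful person would: the job done as asked, in the order asked, and still so for the second after the job is handed in, with the robot touching nothing.
It also fails if it takes over 61 s, if anything falls off the work surface, if the arm or the gripper's body presses on something with over 40 N, if the wrist force passes 120 N, or if a joint passes its speed limit or range.

## Robot

A 7-joint arm with a two-finger parallel gripper is mounted at the origin on the work surface. World frame = base frame: x ahead of the robot, y to its left, z up, the work surface at z = 0. Lengths are in m, angles in rad, forces in N, time in s.
With the tool pointing down it reaches from about 0.4 to 0.875 m from the base axis. Payload 19.3 kg.
Tool frame: the origin (TCP) lies midway between the tips of the shut fingers; the grasp point (between the pads) lies 19 mm behind it; z points along the fingers, y is the line along which they close (so a half turn about z gives the same grasp; the last joint's range is limited). The gripper opens to 85 mm and grips with 20 to 120 N. Pads are 22 mm wide; open, the fingers measure 114 mm over their backs; the gripper's body (76 mm by 85 mm) begins 54 mm behind the grasp point. The pads swing forward as they close: fully open they stand 13 mm farther back than shut.
Start: joints at [-1.172, 0.521, -0.036, 1.599, 0.021, 1.021, -0.113], TCP at [0.282, 0.558, 0.231] pointing down, gripper open.
Joint ranges: [-2.91, 2.91], [-0.3, 2.13], [-1.5, 1.42], [0.17, 2.43], [-1.26, 4.41], [0.16, 1.93], [-2.52, 2.52]. Speed limits (rad/s): [1.89, 1.89, 2.39, 2.39, 3.01, 3.01, 3.01].

## Interface

Orientations are given as [roll, pitch, yaw] about the fixed x, y, z axes, in that order (R = Rz(yaw) Ry(pitch) Rx(roll)).
In Python, from workcell import telemetry, grab_frame, calibration, bot, outline_of, landmark_of gives the robot as it stands. The module is installed in compiled form; this text tells all that it offers.
- The arm moves only by the shell command python3 -m inch 'ROWS' [FORCE]. ROWS is JSON, a list of rows, each a list of 7 numbers: the shift along the tool's x, y, z in m, then the turn, a rotation vector about the tool's x, y, z in rad, then the closure, from 0 (fully open) to 1 (shut). A call has 1 to 5 rows; each row shifts and turns the commanded pose from where the row before left it, along the tool's axes as they then stand; what a row does not reach is not made up. A row lasts 1/10 s, in which the tool goes at most 50 mm and 8.59 degrees, less where a joint would pass 70% of its speed; a pose out of reach is approached as far as the arm can. A call is refused whole if a number of a shift passes 0.05 or a number of a turn 0.15, either way. A call with a gripper value outside its range is refused whole. The fingers move at their own pace and stop on an object; FORCE is the grip in N (left out, the last holds). Time passes only in rows, so rows that do not move let the fingers close. It gives the time, the measured TCP pose, the force, the opening and the grip force at its end, in the units of the state.
- telemetry.observe(): the state, without advancing time (a new reading comes with each control period).
- grab_frame(name): name is "scene" or "top"; returns the picture (420x560x3 uint8, red, green, blue); there is no depth.
- calibration(name): a dict with "fovy" (degrees; the focal length in pixels is half the picture's height over the tangent of half this angle, whatever the lens; pixels are square), "cx", "cy" (the principal point, pixels), "dist" ([k1, k2, p1, p2, k3] as OpenCV has them; the pictures are not rectified), "pose" (4x4, takes a point from camera to world coordinates). Camera axes: x right, y down, z forward; pixel columns grow to the right and rows downward; lengths in m; the calibration is good to about 2 mm. A picture is of the moment at which its call begins. calibration takes no time and is no camera call.
- bot.job_done(): hands the job in; it is judged then, once.
Trained networks look in the newest picture that a camera, given by its name, has taken for a name from the list of things; names that differ only in an ending like _2 or _b are one class to them, and where a whole thing is asked for, a point or a joint stands for the part that bears it (a point fixed in the world has none). Each returns a list of dicts, best first, with "score" (0 to 1); they miss things now and then, are a little off and sometimes report something else, mostly with a low value. They report only what shows in the picture. A call takes as long as a camera call. They do not tell look-alikes from the thing itself.
- outline_of(label, camera): "region" (420x560 bool, what is visible of it) and "rect" ([left, top, right, bottom] in pixels, round what is visible of it).
- landmark_of(label, camera): "xy" ([column, row] in pixels: a listed point, or the origin of a listed thing).
The state is a dict: "clock": time; "qpos": joint angles; "qd": joint speeds; "joint_efforts": joint torques, N m; "position": TCP position; "tool_rot": TCP orientation; "force": force on the tool from outside, world axes, zero at the start; "moment": the same for the moment, N m; "grip_width": finger opening in m; "finger_force": force on a finger pad.
Only numpy, scipy, OpenCV 4.12 (cv2) and the standard library are available. Lean on these libraries where they do the work, as an engineer would, in place of code of your own. Each camera call takes 0.05 s, during which the arm holds its last target. There are 200 camera calls.

## Working session

There is one attempt and no reset: what is moved stays moved. The work goes in short steps, Python scripts to look and compute and a shell command to move; the robot and the scene stay as the last step left them, time stands still between calls to the robot, and variables do not carry over. Pictures are saved under pics/ and viewed, at most 10 in all, crops included, and the job is handed in when it is done.

```bash
mkdir -p pics
cat > h.py <<'E'
import numpy as np, cv2
from workcell import telemetry, grab_frame, calibration, bot, outline_of, landmark_of
from scipy.spatial.transform import Rotation as R
def K(c):
    k=calibration(c); f=210/np.tan(np.radians(k['fovy'])/2)
    return np.array([[f,0,k['cx']],[0,f,k['cy']],[0,0,1]]),np.array(k['dist'],float),np.array(k['pose'])
def ray(c,p):
    M,d,P=K(c); u=cv2.undistortPoints(np.array([[p]],float),M,d)[0,0]
    return P[:3,3],P[:3,:3]@np.array([u[0],u[1],1])
def at(c,p,z):
    o,d=ray(c,p); return o+d*(z-o[2])/d[2]
def pix(c,X):
    M,d,P=K(c); Q=np.linalg.inv(P); r,_=cv2.Rodrigues(Q[:3,:3])
    return cv2.projectPoints(np.array(X,float).reshape(-1,1,3),r,Q[:3,3],M,d)[0].reshape(-1,2)
def save(im,n): cv2.imwrite('pics/'+n,im[:,:,::-1])
E
python3 - <<'E'
from h import *
np.set_printoptions(precision=4,suppress=True)
ims={}
for c in('scene','top'):
    ims[c]=grab_frame(c); print(c,calibration(c)['pose'][:3,3] if hasattr(calibration(c)['pose'],'shape') else calibration(c)['pose'])
save(np.vstack([ims['top']]),'t.png');save(ims['scene'],'s.png')
z=dict(lightpad=0,pod_axis=.031,cover=.021,cover_bar=.073,mat=0,charger=0,cell=.035,cell_plus=.035,flat_cell=.035,stone=.0175)
for n in z:
  for c in('scene','top'):
    for r in landmark_of(n,c)[:4]:
        print(n,c,round(r['score'],2),np.round(r['xy']),at(c,r['xy'],z[n])[:2])
s=telemetry.observe();print(s)
E
```

```text
scene [0.9305 0.5503 1.0023]
top [0.3903 0.066  0.9843]
lightpad scene 0.62 [258. 220.] [ 0.5468 -0.0123]
lightpad scene 0.34 [233. 149.] [ 0.4461 -0.2749]
lightpad top 0.57 [304. 196.] [ 0.5502 -0.0158]
lightpad top 0.39 [303. 194.] [ 0.5546 -0.0134]
pod_axis scene 0.9 [260. 214.] [ 0.5412 -0.0065]
pod_axis scene 0.17 [258. 216.] [ 0.5493 -0.0079]
cover scene 0.57 [258. 217.] [ 0.547  -0.0082]
cover top 0.64 [149. 222.] [0.4787 0.3311]
cover top 0.6 [303. 197.] [ 0.5451 -0.012 ]
cover_bar scene 0.79 [259. 206.] [ 0.5447 -0.0062]
cover_bar scene 0.35 [261. 226.] [0.578  0.0475]
cover_bar top 0.73 [303. 198.] [ 0.5337 -0.0083]
cover_bar top 0.69 [302. 192.] [ 0.5468 -0.0072]
mat scene 0.71 [233. 147.] [ 0.4435 -0.2826]
mat top 0.77 [415. 243.] [ 0.4463 -0.2748]
charger scene 0.67 [256. 221.] [ 0.551 -0.013]
charger scene 0.59 [350. 285.] [0.4806 0.2876]
charger top 0.86 [174. 223.] [0.4812 0.2808]
cell scene 0.73 [359. 338.] [0.5714 0.4065]
cell scene 0.67 [384. 258.] [0.3779 0.2976]
cell scene 0.66 [392. 326.] [0.4921 0.4354]
cell scene 0.6 [310. 246.] [0.5004 0.1531]
cell top 0.8 [1
[... 532 characters left out ...]
7]
flat_cell scene 0.67 [342. 262.] [0.4695 0.24  ]
flat_cell top 0.78 [187. 226.] [0.4724 0.2446]
stone scene 0.9 [287. 331.] [0.685  0.2875]
stone top 0.61 [175. 138.] [0.6761 0.2858]
{'clock': 1.1, 'qpos': array([-1.1722,  0.5214, -0.0363,  1.5995,  0.0212,  1.0211, -0.1128]), 'qd': array([ 0.0001, -0.0004,  0.0002,  0.0009,  0.0011,  0.    ,  0.0012]), 'joint_efforts': array([  0.0037, -92.6858,   1.98  , -37.0261,   0.0182,   0.0018,
         0.    ]), 'position': array([0.2824, 0.5576, 0.2313]), 'tool_rot': array([-3.1416, -0.    ,  2.6728]), 'force': array([-1.0254,  0.0707, -0.4672]), 'moment': array([-0.06  ,  0.0808, -0.0085]), 'finger_force': 0.0, 'grip_width': 0.0852566402630857}
```

View pics/t.png

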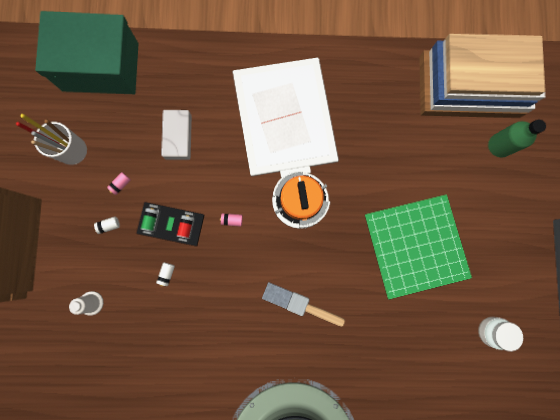

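View pics/s.png

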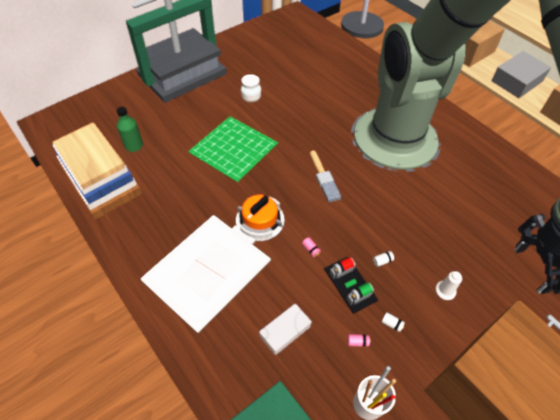

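The top view shows the pod at about (302,197), the mat at (418,246) and the charger at (170,224). The cell-like things are green (150,219), red (187,227), pink (119,183) and (232,219), and white (107,225) and (165,273). The one in the cradle with the green band, at (150,219), fits. I'll confirm it in a crop and refine the poses.

Run:
```python
from h import *
np.set_printoptions(precision=4,suppress=True)
crops=[]
for c,boxes in(('top',[(110,180,220,260),(250,150,360,230)]),('scene',[(310,240,420,320),(205,175,315,255)])):
    im=grab_frame(c)
    for b in boxes: crops.append(cv2.resize(im[b[1]:b[3],b[0]:b[2]],(400,290),interpolation=cv2.INTER_CUBIC))
    hsv=cv2.cvtColor(im,cv2.COLOR_RGB2HSV)
    # lightpad outline
    for n in('lightpad','charger','mat','cover'):
        for r in outline_of(n,c)[:2]:
            m=r['region'].astype(np.uint8)
            pts=np.argwhere(m)[:,::-1].astype(float)
            z=dict(lightpad=.012,charger=.008,mat=.004,cover=.061)[n]
            W=np.array([at(c,p,z)[:2] for p in pts[::3]],np.float32)
            (ce,sz,an)=cv2.minAreaRect(W); print(c,n,round(r['score'],2),r['rect'],'rect',np.array(ce),np.array(sz),an)
    # slab: white bright
    m=((hsv[:,:,1]<60)&(hsv[:,:,2]>170)).astype(np.uint8)
    m=cv2.morphologyEx(m,cv2.MORPH_CLOSE,np.ones((9,9)));m=cv2.morphologyEx(m,cv2.MORPH_OPEN,np.ones((21,21)))
    n,l,st,ce=cv2.connectedComponentsWithStats(m); 
    i=min(range(1,n),key=lambda i:abs(st[i,4]-(9500)) if c=='top' else abs(st[i,4]-8000))
    W=np.array([at(c,p[::-1].astype(float),.012)[:2] for p in np.argwhere(l==i)],np.float32)
    print('slab',cv2.minAreaRect(W))
    m=((hsv[:,:,0]<20)&(hsv[:,:,0]>6)&(hsv[:,:,1]>200)&(hsv[:,:,2]>180)).astype(np.uint8)
    n,l,st,ce=cv2.connectedComponentsWithStats(m);i=1+st[1:,4].argmax()
    hull=cv2.convexHull(np.argwhere(l==i)[:,::-1].astype(np.int32));W=np.array([at(c,p[0].astype(float),.061)[:2] for p in hull],np.float32)
    print('cover top',cv2.minEnclosingCircle(W),st[i])
    for n in('cell','cell_plus','flat_cell'):
        print([(round(r['score'],2),np.round(r['xy'],1),at(c,r['xy'],.035)[:2]) for r in landmark_of(n,c)])
save(np.vstack([np.hstack(crops[:2]),np.hstack(crops[2:])]),'crop1.png')
```

```text
Traceback (most recent call last):
  File "h.py", line 11, in at
    o,d=ray(c,p); return o+d*(z-o[2])/d[2]
        ~~~^^^^^
  File "h.py", line 8, in ray
    M,d,P=K(c); u=cv2.undistortPoints(np.array([[p]],float),M,d)[0,0]
          ~^^^
  File "h.py", line 5, in K
    k=calibration(c); f=210/np.tan(np.radians(k['fovy'])/2)
ValueError: time passes only in moves, steps and waits
```

```bash
sed -i 's/^def K(c):/import functools\n@functools.lru_cache\ndef K(c):/' h.py
python3 - <<'E'
from h import *
np.set_printoptions(precision=4,suppress=True)
crops=[]
for c,boxes in(('top',[(110,180,220,260),(250,150,360,230)]),('scene',[(310,240,420,320),(205,175,315,255)])):
    im=grab_frame(c)
    for b in boxes: crops.append(cv2.resize(im[b[1]:b[3],b[0]:b[2]],(400,290),interpolation=cv2.INTER_CUBIC))
    hsv=cv2.cvtColor(im,cv2.COLOR_RGB2HSV)
    # lightpad outline
    for n in('lightpad','charger','mat','cover'):
        for r in outline_of(n,c)[:2]:
            m=r['region'].astype(np.uint8)
            pts=np.argwhere(m)[:,::-1].astype(float)
            z=dict(lightpad=.012,charger=.008,mat=.004,cover=.061)[n]
            W=np.array([at(c,p,z)[:2] for p in pts[::3]],np.float32)
            (ce,sz,an)=cv2.minAreaRect(W); print(c,n,round(r['score'],2),r['rect'],'rect',np.array(ce),np.array(sz),an)
    # slab: white bright
    m=((hsv[:,:,1]<60)&(hsv[:,:,2]>170)).astype(np.uint8)
    m=cv2.morphologyEx(m,cv2.MORPH_CLOSE,np.ones((9,9)));m=cv2.morphologyEx(m,cv2.MORPH_OPEN,np.ones((21,21)))
    n,l,st,ce=cv2.connectedComponentsWithStats(m); 
    i=min(range(1,n),key=lambda i:abs(st[i,4]-(9500)) if c=='top' else abs(st[i,4]-8000))
    W=np.array([at(c,p[::-1].astype(float),.012)[:2] for p in np.argwhere(l==i)],np.float32)
    print('slab',cv2.minAreaRect(W))
    m=((hsv[:,:,0]<20)&(hsv[:,:,0]>6)&(hsv[:,:,1]>200)&(hsv[:,:,2]>180)).astype(np.uint8)
    n,l,st,ce=cv2.connectedComponentsWithStats(m);i=1+st[1:,4].argmax()
    hull=cv2.convexHull(np.argwhere(l==i)[:,::-1].astype(np.int32));W=np.array([at(c,p[0].astype(float),.061)[:2] for p in hull],np.float32)
    print('cover top',cv2.minEnclosingCircle(W),st[i])
    for n in('cell','cell_plus','flat_cell'):
        print([(round(r['score'],2),np.round(r['xy'],1),at(c,r['xy'],.035)[:2]) for r in landmark_of(n,c)])
save(np.vstack([np.hstack(crops[:2]),np.hstack(crops[2:])]),'crop1.png')
E
```

```text
top lightpad 0.81 [235.4, 56.3, 335.1, 230.7] rect [0.672  0.0189] [0.4014 0.2092] 10.969768524169922
top charger 0.8 [138.5, 202.5, 205.1, 247.4] rect [0.4771 0.2878] [0.1401 0.0771] 79.21195220947266
top mat 0.8 [365.2, 195.8, 470.2, 298.3] rect [ 0.441  -0.2803] [0.2039 0.2061] 15.154470443725586
top cover 0.78 [282.3, 177.7, 326.1, 220.9] rect [ 0.5372 -0.007 ] [0.0904 0.0941] 79.96341705322266
slab ((0.7291794419288635, 0.030315764248371124), (0.28348487615585327, 0.2081977128982544), 11.093435287475586)
cover top ((0.5398308634757996, -0.006466070655733347), 0.04666421562433243) [281 176  42  42 173]
[(0.82, array([229.4, 217.6]), array([0.4923, 0.1521])), (0.77, array([163.2, 274.4]), array([0.3649, 0.2908])), (0.59, array([148.7, 219. ]), array([0.4851, 0.3293])), (0.56, array([105.9, 222.9]), array([0.4744, 0.4212]))]
[(0.76, array([149.8, 208.4]), array([0.5087, 0.3283])), (0.75, array([217.7, 216.2]), array([0.4949, 0.1781])), (0.74, array([ 94.8, 229.2]), array([0.4601, 0.4439])), (0.67, array([109. , 194.3]), array([0.538, 0.419])), (0.65, array([155. , 285.6]), array([0
[... 719 characters left out ...]
462275147438049, 0.001144183799624443), 0.0563761368393898) [242 194  36  35 770]
[(0.78, array([362.6, 340.3]), array([0.5696, 0.4164])), (0.74, array([306.9, 244.2]), array([0.5046, 0.1446])), (0.72, array([391.1, 323.9]), array([0.4902, 0.43  ])), (0.63, array([364.7, 289.4]), array([0.4768, 0.3285])), (0.58, array([384.1, 258.1]), array([0.3765, 0.2972]))]
[(0.75, array([318.1, 253.3]), array([0.4996, 0.1827])), (0.72, array([391.6, 256.2]), array([0.3573, 0.3054])), (0.56, array([405.4, 325.2]), array([0.4663, 0.4534])), (0.56, array([371.6, 336.5]), array([0.5472, 0.4229])), (0.54, array([353. , 299.7]), array([0.5179, 0.3304]))]
[(0.76, array([342. , 261.4]), array([0.4676, 0.2376]))]
```

View pics/crop1.png

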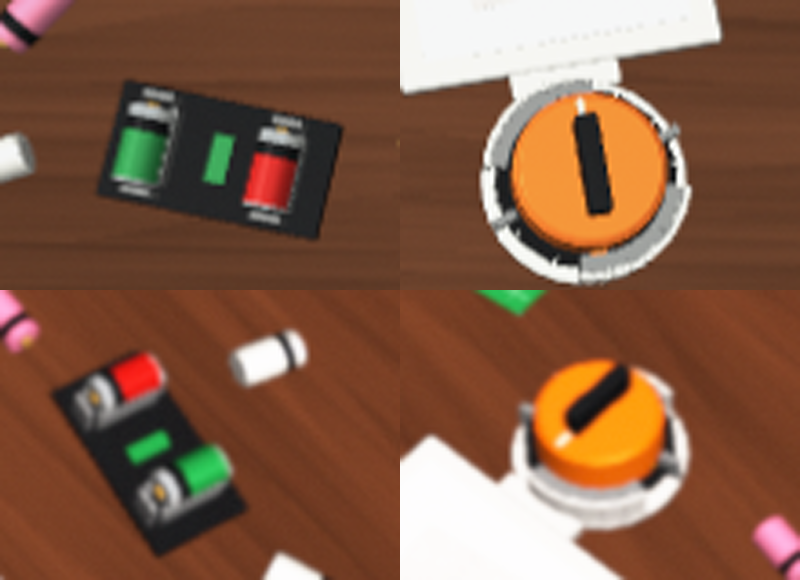

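The crop confirms the green-banded cell in the charger's left cradle (top view), with its nub away from the robot and the red one beside it. The pod is at (0.540, -0.0065), pad yaw 11°; the outline, slab and cover-circle fits agree. The cell is at about (0.486, 0.327), yaw about -11°. Moving above the cover now.

```bash
cat >> h.py <<'E'
def go(x,y,z,yaw=None):
    s=telemetry.observe();r=R.from_euler('xyz',s['tool_rot']);d=r.inv().apply(np.array([x,y,z])-s['position'])
    print('t',round(s['clock'],2),'pos',np.round(s['position'],4),'rot',np.round(s['tool_rot'],3),'w',round(s['grip_width'],4),'F',np.round(s['force'],1),'ff',round(float(s['finger_force']),1),'q7',np.round(s['qpos'],2))
    print('shift',np.round(d,4), end=' ')
    if yaw is not None:
        D=(r.inv()*R.from_euler('xyz',[np.pi,0,yaw])).as_rotvec(); print('turn',np.round(D,4))
E
python3 -m inch '[[-0.0373,-0.0297,0.0085,0,0,0,0],[-0.0373,-0.0297,0.0085,0,0,0,0],[-0.0373,-0.0297,0.0085,0,0,0,0],[-0.0373,-0.0297,0.0085,0,0,0,0],[-0.0373,-0.0297,0.0085,0,0,0,0]]'
python3 -m inch '[[-0.0373,-0.0297,0.0085,0,0,0,0],[-0.0373,-0.0297,0.0085,0,0,0,0],[-0.0373,-0.0297,0.0085,0,0,0,0],[-0.0373,-0.0297,0.0085,0,0,0,0],[-0.0373,-0.0297,0.0085,0,0,0,0]]'
python3 -m inch '[[-0.0373,-0.0297,0.0085,0,0,0,0],[-0.0373,-0.0297,0.0085,0,0,0,0],[-0.0373,-0.0297,0.0085,0,0,0,0]]'
python3 -m inch '[[0,0,0,0,0,0.15,0],[0,0,0,0,0,0.15,0],[0,0,0,0,0,0.15,0],[0,0,0,0,0,0.15,0],[0,0,0,0,0,0.15,0]]'
python3 -c "from h import *;go(.54,-.0065,.12,.192)"
```

```text
clock: 2.5
position: [0.3822, 0.3391, 0.1887]
tool_rot: [3.141, 0.0, 2.673]
force: [1.6, 0.1, -0.3]
grip_width: 0.0853
finger_force: 0.0
clock: 3.0
position: [0.4816, 0.1223, 0.1462]
tool_rot: [3.141, 0.0, 2.673]
force: [1.1, -0.6, 0.7]
grip_width: 0.0853
finger_force: 0.0
clock: 3.3
position: [0.5412, -0.0079, 0.1206]
tool_rot: [3.141, 0.0, 2.673]
force: [-0.0, 0.6, 0.2]
grip_width: 0.0854
finger_force: 0.0
clock: 3.8
position: [0.5406, -0.006, 0.1209]
tool_rot: [3.141, 0.0, 1.917]
force: [0.4, 0.2, -0.4]
grip_width: 0.0852
finger_force: 0.0
t 3.8 pos [ 0.5406 -0.006   0.1209] rot [3.141 0.    1.917] w 0.0852 F [ 0.4  0.2 -0.4] ff 0.0 q7 [-0.27  0.55  0.24  1.93 -0.2   0.68  0.43]
shift [-0.0003 -0.0007  0.0009] turn [ 2.0000e-04 -1.0000e-04  1.7246e+00]
```

```bash
python3 -m inch '[[0,0,0,0,0,0.15,0],[0,0,0,0,0,0.15,0],[0,0,0,0,0,0.15,0],[0,0,0,0,0,0.15,0],[0,0,0,0,0,0.15,0]]' >/dev/null
python3 -m inch '[[0,0,0,0,0,0.15,0],[0,0,0,0,0,0.15,0],[0,0,0,0,0,0.15,0],[0,0,0,0,0,0.15,0],[0,0,0,0,0,0.15,0]]' >/dev/null
python3 -m inch '[[0,0,0,0,0,0.15,0],[0,0,0,0,0,0.075,0],[0,0,0.02,0,0,0,0],[0,0,0.02,0,0,0,0],[0,0,0.015,0,0,0,0]]'
python3 - <<'E'
from h import *
go(.54,-.0065,.066,.192)
a=grab_frame('top')[150:240,245:365];b=grab_frame('scene')[165:255,200:320]
save(np.hstack([cv2.resize(a,(400,300),interpolation=2),cv2.resize(b,(400,300),interpolation=2)]),'g1.png')
E
```

```text
clock: 5.3
position: [0.5404, -0.0057, 0.0648]
tool_rot: [-3.141, 0.0, 0.198]
force: [0.5, 0.6, -0.3]
grip_width: 0.0852
finger_force: 0.0
t 5.3 pos [ 0.5404 -0.0057  0.0648] rot [-3.141  0.     0.198] w 0.0852 F [ 0.5  0.6 -0.3] ff 0.0 q7 [-0.53  0.74  0.62  1.97 -0.7   0.66 -0.83]
shift [-0.0005  0.0007 -0.0012] turn [-0.0001  0.0004  0.0061]
```

View pics/g1.png

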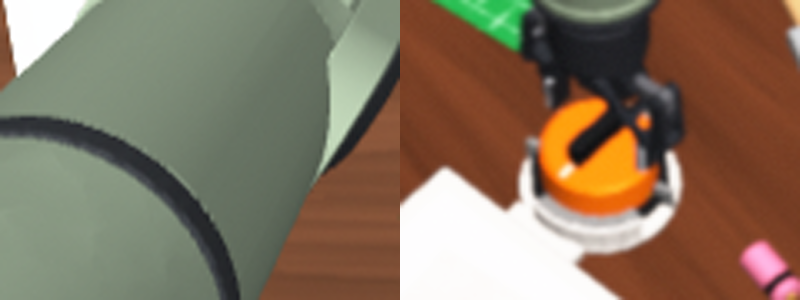

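The fingers stand on either side of the black bar, seen in the right half at about (600,130). Closing.

```bash
python3 -m inch '[[0,0,0,0,0,0,1],[0,0,0,0,0,0,1],[0,0,0,0,0,0,1],[0,0,0,0,0,0,1],[0,0,0,0,0,0,1]]' 70
python3 -m inch '[[0,0,0,0,0,0,1],[0,0,0,0,0,0,1]]'
python3 -c "from h import *;go(.54,-.0065,.06,.192)"
```

```text
clock: 5.9
position: [0.5409, -0.0063, 0.0662]
tool_rot: [3.141, -0.001, 0.198]
force: [0.5, -9.9, 5.6]
grip_width: 0.0128
finger_force: 53.1
clock: 6.1
position: [0.5409, -0.0066, 0.0661]
tool_rot: [3.141, -0.001, 0.197]
force: [0.9, -4.9, 3.0]
grip_width: 0.0123
finger_force: 72.2
t 6.1 pos [ 0.5409 -0.0066  0.0661] rot [ 3.141e+00 -1.000e-03  1.970e-01] w 0.0123 F [ 0.9 -4.9  3. ] ff 72.2 q7 [-0.53  0.74  0.63  1.97 -0.7   0.66 -0.83]
shift [-0.0009 -0.0003  0.0061] turn [ 0.0009 -0.0009  0.0053]
```

```bash
python3 -m inch '[[0,0,0.002,0,0,0,1],[0,0,0.002,0,0,0,1],[0,0,0.001,0,0,0,1],[0,0,0,0,0,0,1]]'
```

```text
clock: 6.5
position: [0.541, -0.0067, 0.0612]
tool_rot: [3.141, -0.001, 0.197]
force: [0.9, -5.6, 7.2]
grip_width: 0.0123
finger_force: 72.8
```

```bash
python3 -m inch '[[0,0,0.0012,0,0,0,1],[0,0,0,0,0,-0.07,1],[0,0,0,0,0,-0.07,1],[0,0,0,0,0,-0.07,1]]'
python3 -c "from h import *;s=telemetry.observe();print(s['moment'],s['force'])"
```

```text
clock: 6.9
position: [0.5416, -0.0065, 0.0602]
tool_rot: [3.14, -0.002, 0.41]
force: [2.1, -4.1, 8.6]
grip_width: 0.0126
finger_force: 72.9
[-0.58498415 -0.5743557  -0.27634942] [ 2.1090152  -4.14840813  8.56318821]
```

```bash
python3 -m inch '[[0,0,0,0,0,-0.08,1],[0,0,0,0,0,-0.08,1],[0,0,0,0,0,-0.08,1],[0,0,0,0,0,-0.08,1]]'
python3 -c "from h import *;s=telemetry.observe();print(s['moment'],s['force'])"
python3 -m inch '[[0,0,0,0,0,-0.11,1],[0,0,0,0,0,-0.11,1],[0,0,0,0,0,-0.11,1],[0,0,0,0,0,-0.11,1],[0,0,0,0,0,-0.11,1]]'
python3 -m inch '[[0,0,0,0,0,-0.11,1],[0,0,0,0,0,-0.11,1],[0,0,0,0,0,-0.11,1],[0,0,0,0,0,-0.11,1],[0,0,0,0,0,-0.06,1]]'
python3 -c "from h import *;s=telemetry.observe();print(s['moment'],s['force'])"
```

```text
clock: 7.3
position: [0.5414, -0.0064, 0.0602]
tool_rot: [3.14, -0.001, 0.73]
force: [3.0, -6.4, 8.6]
grip_width: 0.0123
finger_force: 73.0
[-0.96250898 -0.39006454 -0.40559567] [ 2.9935489  -6.43707933  8.61490232]
clock: 7.8
position: [0.5415, -0.0069, 0.0603]
tool_rot: [3.139, 0.0, 1.281]
force: [4.6, -7.6, 8.6]
grip_width: 0.0122
finger_force: 73.1
clock: 8.3
position: [0.5411, -0.0066, 0.0602]
tool_rot: [3.14, 0.001, 1.781]
force: [1.7, -5.7, 8.6]
grip_width: 0.0125
finger_force: 72.9
[-1.21094588 -0.06790465 -0.28952638] [ 1.71481727 -5.70951495  8.58677327]
```

```bash
python3 -m inch '[[0,0,-0.004,0,0,0,1],[0,0,-0.005,0,0,0,1],[0,0,-0.006,0,0,0,1],[0,0,0,0,0,0,1]]'
```

```text
clock: 8.7
position: [0.5403, -0.006, 0.0752]
tool_rot: [-3.141, 0.0, 1.777]
force: [-1.5, -4.2, 0.0]
grip_width: 0.0122
finger_force: 71.7
```

```bash
python3 -m inch '[[0,0,-0.02,0,0,0,1],[0,0,-0.03,0,0,0,1],[0,0,-0.03,0,0,0,1],[0,0,0,0,0,0,1]]'
python3 - <<'E'
from h import *
a=grab_frame('scene')[100:310,150:430]
save(cv2.resize(a,(760,570),interpolation=2),'g2.png')
E
```

```text
clock: 9.1
position: [0.5421, -0.0054, 0.1577]
tool_rot: [3.137, -0.0, 1.778]
force: [0.7, -0.3, -1.1]
grip_width: 0.0124
finger_force: 71.6
```

View pics/g2.png

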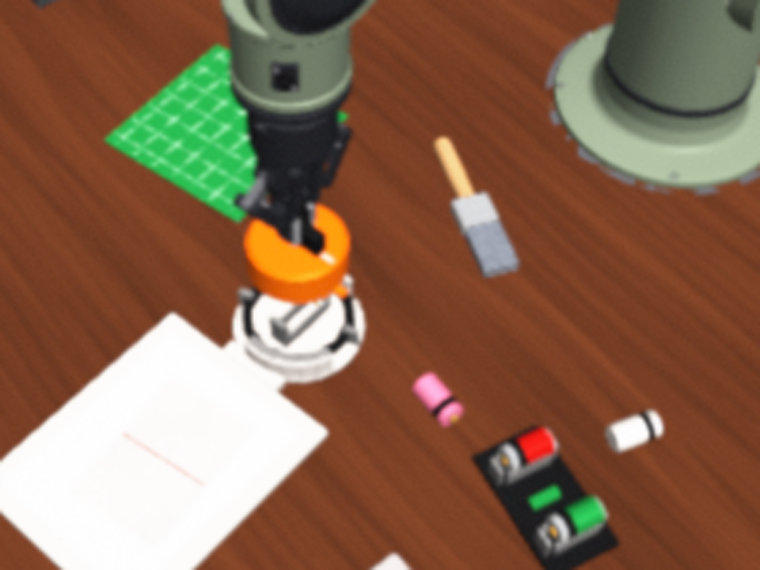

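The picture shows the cover held off the pod with the bay open under it, at about (300,320). Carrying it to the mat centre, about (0.4445, -0.279).

```bash
python3 -m inch '[[-0.0413,-0.0253,0,0,0,0,1],[-0.0413,-0.0253,0,0,0,0,1],[-0.0413,-0.0253,0,0,0,0,1],[-0.0413,-0.0253,0.01,0,0,0,1],[-0.0413,-0.0253,0.02,0,0,0,1]]'
python3 -m inch '[[-0.0413,-0.0253,0.02,0,0,0,1],[0,0,0.025,0,0,0,1],[0,0,0.015,0,0,0,1],[0,0,0.01,0,0,0,1],[0,0,0,0,0,0,1]]'
python3 -c "from h import *;go(.4445,-.279,.049,1.77)"
```

```text
clock: 9.65
position: [0.4593, -0.2333, 0.125]
tool_rot: [3.141, 0.0, 1.778]
force: [0.4, -0.4, -1.5]
grip_width: 0.0123
finger_force: 71.5
clock: 10.15
position: [0.4436, -0.2747, 0.0548]
tool_rot: [-3.139, -0.002, 1.778]
force: [0.2, 0.2, -2.3]
grip_width: 0.0119
finger_force: 71.4
t 10.15 pos [ 0.4436 -0.2747  0.0548] rot [-3.139e+00 -2.000e-03  1.778e+00] w 0.0119 F [ 0.2  0.2 -2.3] ff 71.4 q7 [ 0.29  0.64  0.2   2.   -0.25  0.52  0.88]
shift [-0.0044 -0.      0.0058] turn [-0.0022 -0.0018  0.0082]
```

```bash
python3 -m inch '[[0,0,0.002,0,0,0,1],[0,0,0.0015,0,0,0,1],[0,0,0,0,0,0,1]]'
python3 -m inch '[[0,0,0.0015,0,0,0,1],[0,0,0,0,0,0,1]]'
```

```text
clock: 10.45
position: [0.4447, -0.2754, 0.0533]
tool_rot: [3.141, 0.0, 1.778]
force: [0.0, 0.3, -1.6]
grip_width: 0.0126
finger_force: 71.4
clock: 10.65
position: [0.4445, -0.2755, 0.0516]
tool_rot: [3.141, 0.0, 1.778]
force: [0.6, 0.0, -1.9]
grip_width: 0.0124
finger_force: 71.4
```

```bash
python3 -m inch '[[0,0,0.0015,0,0,0,1],[0,0,0,0,0,0,1]]'
python3 -m inch '[[0,0,0.0012,0,0,0,1],[0,0,0,0,0,0,1]]'
```

```text
clock: 10.85
position: [0.4444, -0.2755, 0.0499]
tool_rot: [3.141, 0.0, 1.778]
force: [0.2, -0.3, -1.0]
grip_width: 0.0123
finger_force: 71.5
clock: 11.05
position: [0.4448, -0.2755, 0.0495]
tool_rot: [3.141, 0.0, 1.778]
force: [-1.9, 3.6, 16.8]
grip_width: 0.0127
finger_force: 74.0
```

```bash
python3 -m inch '[[0,0,-0.0012,0,0,0,0.3],[0,0,0,0,0,0,0.3],[0,0,0,0,0,0,0.3],[0,0,0,0,0,0,0.3],[0,0,0,0,0,0,0.3]]'
python3 -m inch '[[0,0,-0.02,0,0,0,0.3],[0,0,-0.04,0,0,0,0.3],[0,0,-0.04,0,0,0,0.3]]'
python3 -c "from h import *;go(.486,.327,.15,2.95)"
```

```text
clock: 11.55
position: [0.4443, -0.2755, 0.0499]
tool_rot: [-3.141, -0.0, 1.778]
force: [0.5, 0.7, 0.3]
grip_width: 0.0601
finger_force: 0.0
clock: 11.85
position: [0.4438, -0.2754, 0.1508]
tool_rot: [-3.14, -0.001, 1.777]
force: [-0.2, 0.3, 1.2]
grip_width: 0.0597
finger_force: 0.0
t 11.85 pos [ 0.4438 -0.2754  0.1508] rot [-3.140e+00 -1.000e-03  1.777e+00] w 0.0597 F [-0.2  0.3  1.2] ff 0.0 q7 [ 0.24  0.49  0.27  1.96 -0.19  0.73  0.83]
shift [0.5809 0.1649 0.001 ] turn [-8.0000e-04 -1.5000e-03 -1.1725e+00]
```

Run:
```python
from h import *
def draw(c,box,o,yaw,kind):
    im=grab_frame(c); b=box; S=5
    a=cv2.resize(im[b[1]:b[3],b[0]:b[2]],None,fx=S,fy=S,interpolation=2)
    r=lambda x,y,z:[o[0]+x*np.cos(yaw)-y*np.sin(yaw),o[1]+x*np.sin(yaw)+y*np.cos(yaw),z]
    def pl(P,col):
        q=(pix(c,P)-[b[0],b[1]]+.5)*S; cv2.polylines(a,[np.int32(q)],False,col,1,cv2.LINE_AA)
    if kind=='pod':
        for y in(-.012,.012): pl([r(-.02,y,.025),r(.025,y,.025)],(255,0,0))
        pl([r(.025,-.011,.042),r(.025,.011,.042)],(0,0,255)); pl([r(-.019,-.007,.037),r(-.019,.007,.037)],(0,0,255))
        pl([r(.044*np.cos(t),.044*np.sin(t),.008) for t in np.linspace(0,6.3,40)],(0,160,0))
    else:
        for y in(-.013,.013): pl([r(-.025,y,.035),r(.022,y,.035)],(255,0,255))
        pl([r(-.028,-.01,.03),r(-.028,.01,.03)],(255,255,0));pl([r(.028,-.01,.03),r(.028,.01,.03)],(255,255,0)); pl([r(.025,0,.035),r(-.025,0,.035)],(255,255,255))
    return cv2.resize(a,(400,300))
O=(.54,-.0065);C=(.486,.327)
save(np.vstack([np.hstack([draw('top',(265,165,345,225),O,.192,'pod'),draw('top',(120,190,200,250),C,-.19,'c')]),
np.hstack([draw('scene',(220,185,300,245),O,.192,'pod'),draw('scene',(325,255,405,315),C,-.19,'c')])]),'ov.png')
```

```text
(no output)
```

View pics/ov.png

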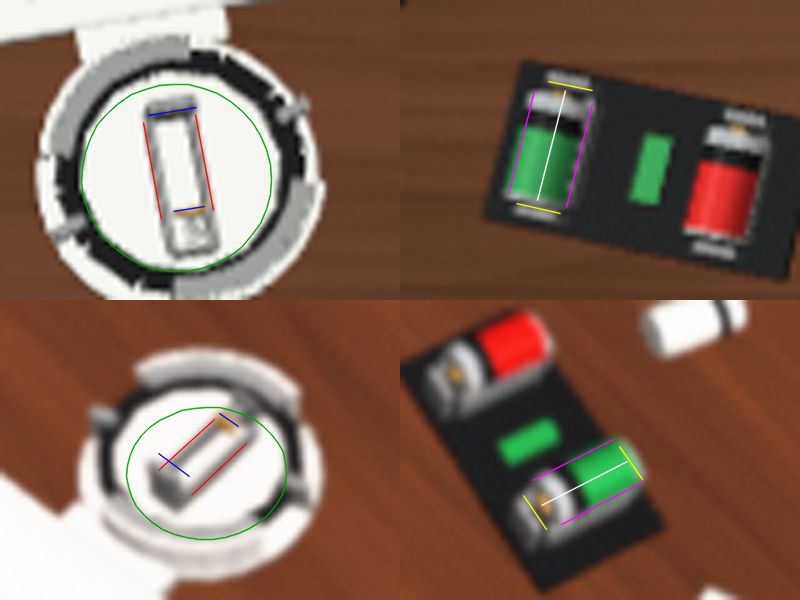

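The top overlay fits the open bay, with the rails and both contacts within about 1 px. The overlay on the green cell fits too; the scene view is off by about 1 px, within calibration. Heading for the cell.

```bash
cat >> h.py <<'E'
def tgt(c,yaw,tilt,k=.020):
    """tool leaning 'tilt' about its own y, grasp point at c (tool x against the nub)"""
    s=telemetry.observe();r=R.from_euler('xyz',s['tool_rot'])
    T=R.from_euler('xyz',[np.pi,0,yaw])*R.from_rotvec([0,tilt,0]); p=np.array(c)+k*T.apply([0,0,1])
    g=s['position']-k*r.apply([0,0,1])
    print('t',round(s['clock'],2),'TCP',np.round(s['position'],4),'grasp',np.round(g,4),'goal',np.round(p,4),'w',round(s['grip_width'],4),'F',np.round(s['force'],1),'q',np.round(s['qpos'],2))
    print('shift',np.round(r.inv().apply(p-s['position']),4),'turn',np.round((r.inv()*T).as_rotvec(),4))
E
python3 -m inch '[[0.0445,0.0137,0,0,0,0,0.2],[0.0445,0.0137,0,0,0,0,0.2],[0.0445,0.0137,0,0,0,0,0.2],[0.0445,0.0137,0,0,0,0,0.2],[0.0445,0.0137,0,0,0,0,0.2]]' >/dev/null
python3 -m inch '[[0.0445,0.0137,0,0,0,0,0.2],[0.0445,0.0137,0,0,0,0,0.2],[0.0445,0.0137,0,0,0,0,0.2],[0.0445,0.0137,0,0,0,0,0.2],[0.0445,0.0137,0,0,0,0,0.2]]' >/dev/null
python3 -m inch '[[0.0445,0.0137,0,0,0,0,0.2],[0.0445,0.0137,0,0,0,0,0.2],[0.0445,0.0137,0,0,0,0,0.2],[0,0,0,0,0,-0.147,0.2],[0,0,0,0,0,-0.147,0.2]]'
python3 -m inch '[[0,0,0,0,0,-0.147,0.2],[0,0,0,0,0,-0.147,0.2],[0,0,0,0,0,-0.147,0.2],[0,0,0,0,0,-0.147,0.2],[0,0,0,0,0,-0.147,0.2]]' >/dev/null
python3 -m inch '[[0,0,0,0,0,-0.147,0.2],[0,0,0,0,0.117,0,0.2],[0,0,0,0,0.117,0,0.2],[0,0,0,0,0.117,0,0.2],[0,0,0,0,0,0,0.2]]'
python3 -c "from h import *;tgt([.487,.327,.035],2.95,.35)"
```

```text
clock: 13.55
position: [0.4986, 0.3285, 0.1479]
tool_rot: [-3.139, 0.0, 2.08]
force: [-1.3, -0.8, -0.1]
grip_width: 0.0684
finger_force: 0.0
clock: 14.55
position: [0.5011, 0.3249, 0.1469]
tool_rot: [-3.139, -0.358, 2.949]
force: [0.1, -0.3, -0.4]
grip_width: 0.0683
finger_force: 0.0
t 14.55 TCP [0.5011 0.3249 0.1469] grasp [0.508  0.3236 0.1656] goal [0.4803 0.3283 0.0162] w 0.0683 F [ 0.1 -0.3 -0.4] q [-0.44  0.73 -0.18  1.51 -0.14  1.18  0.86]
shift [-0.026  -0.0003  0.1298] turn [-0.002  -0.0076 -0.0013]
```

```bash
python3 -m inch '[[-0.026,0,0.02,0,0,0,0.4],[0,0,0.04,0,0,0,0.4],[0,0,0.04,0,0,0,0.4],[0,0,0.02,0,0,0,0.4],[0,0,0.0098,0,0,0,0.4]]'
python3 -m inch '[[0,0,0,0,0,0,0.4]]'
python3 -c "from h import *;tgt([.487,.327,.035],2.95,.35)"
```

```text
clock: 15.05
position: [0.4775, 0.3308, 0.0165]
tool_rot: [-3.139, -0.354, 2.954]
force: [0.9, 0.0, 0.4]
grip_width: 0.0513
finger_force: 0.0
clock: 15.15
position: [0.4788, 0.331, 0.018]
tool_rot: [-3.14, -0.352, 2.954]
force: [-0.5, 0.5, -0.4]
grip_width: 0.0511
finger_force: 0.0
t 15.15 TCP [0.4788 0.331  0.018 ] grasp [0.4856 0.3297 0.0367] goal [0.4803 0.3283 0.0162] w 0.0511 F [-0.5  0.5 -0.4] q [-0.46  0.88 -0.18  1.6  -0.13  0.93  0.88]
shift [-0.0024 -0.0023  0.001 ] turn [-0.0027 -0.0023  0.0039]
```

```bash
python3 -m inch '[[-0.001,-0.0025,0,0,0,0,0.4],[0,0,0,0,0,0,0.6],[0,0,0,0,0,0,0.8],[0,0,0,0,0,0,1],[0,0,0,0,0,0,1]]' 40
python3 -m inch '[[0,0,0,0,0,0,1],[0,0,0,0,0,0,1]]'
python3 -c "from h import *;tgt([.487,.327,.035],2.95,.35)"
```

```text
clock: 15.65
position: [0.4812, 0.3279, 0.0196]
tool_rot: [3.141, -0.35, 2.953]
force: [-0.1, -4.6, 6.1]
grip_width: 0.0247
finger_force: 38.9
clock: 15.85
position: [0.4812, 0.3279, 0.0197]
tool_rot: [3.141, -0.35, 2.953]
force: [0.6, -4.9, 5.6]
grip_width: 0.0248
finger_force: 38.8
t 15.85 TCP [0.4812 0.3279 0.0197] grasp [0.488  0.3267 0.0385] goal [0.4803 0.3283 0.0162] w 0.0248 F [ 0.6 -4.9  5.6] q [-0.45  0.88 -0.18  1.6  -0.13  0.93  0.89]
shift [-0.0002  0.0002  0.0036] turn [-0.001   0.0003  0.0031]
```

```bash
python3 -m inch '[[0.0034,0,-0.0094,0,0,0,1],[0.0068,0,-0.0188,0,0,0,1],[0.0137,0,-0.0376,0,0,0,1],[0.0137,0,-0.0376,0,0,0,1],[0,0,0,0,0,0,1]]'
python3 - <<'E'
from h import *
tgt([.5405+.006*.982,-.0067+.006*.19,.075],3.334,-.139,.0164)
c=pix('scene',[telemetry.observe()['position']])[0].astype(int);print(c)
a=grab_frame('scene')[c[1]-70:c[1]+50,c[0]-80:c[0]+80]
save(cv2.resize(a,(640,480),interpolation=2),'g3.png')
E
```

```text
clock: 16.35
position: [0.4828, 0.3298, 0.1346]
tool_rot: [3.136, -0.345, 2.955]
force: [1.6, 0.4, -0.1]
grip_width: 0.0245
finger_force: 39.4
t 16.35 TCP [0.4828 0.3298 0.1346] grasp [0.4883 0.3287 0.15  ] goal [ 0.5486 -0.0051  0.0588] w 0.0245 F [ 1.6  0.4 -0.1] q [-0.45  0.72 -0.18  1.57 -0.14  1.11  0.86]
shift [-0.1448 -0.3172  0.0266] turn [ 0.045  -0.477  -0.3816]
[370 272]
```

View pics/g3.png

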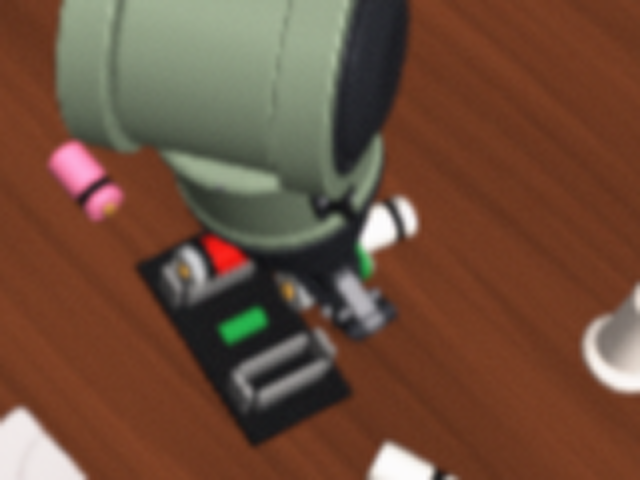

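The cell is held and its old cradle is empty, at about (285,370); the nub shows at (290,290) and the green end at (365,262). Moving above the bay and tipping it.

```bash
python3 -m inch '[[-0.0156,-0.0397,-0.0037,0,0,0,1],[-0.0156,-0.0397,-0.0037,0,0,0,1],[-0.0156,-0.0397,-0.0037,0,0,0,1],[-0.0156,-0.0397,-0.0037,0,0,0,1],[-0.0156,-0.0397,-0.0037,0,0,0,1]]' >/dev/null
python3 -m inch '[[-0.0156,-0.0397,-0.0037,0,0,0,1],[-0.0156,-0.0397,-0.0037,0,0,0,1],[-0.0156,-0.0397,-0.0037,0,0,0,1],[0,0,0,0.009,-0.0954,-0.0763,1],[0,0,0,0.009,-0.0954,-0.0763,1]]' >/dev/null
python3 -m inch '[[0,0,0,0.009,-0.0954,-0.0763,1],[0,0,0,0.009,-0.0954,-0.0763,1],[0,0,0,0.009,-0.0954,-0.0763,1],[0,0,0,0,0,0,1]]'
python3 - <<'E'
from h import *
tgt([.5405+.006*.982,-.0067+.006*.19,.075],3.334,-.139,.0164)
s=telemetry.observe();r=R.from_euler('xyz',s['tool_rot'])
g=s['position']-.0164*r.apply([0,0,1]); ax=r.apply(R.from_rotvec([0,-.35,0]).apply([-1,0,0])); nub=g+.025*ax
print('cell axis',ax,'elev deg',np.degrees(np.arcsin(ax[2])),'nub',nub)
im=grab_frame('scene'); P=pix('scene',[g-.025*ax,nub,g]); print(P)
c=P[2].astype(int); b=(c[0]-60,c[1]-50); a=cv2.resize(im[b[1]:b[1]+90,b[0]:b[0]+120],(800,600),interpolation=2)
q=(P-b+.5)*800/120; 
for p in q: cv2.circle(a,(int(p[0]),int(p[1])),4,(255,0,255),1)
save(a,'g4.png')
print([(round(d['score'],2),d['xy']) for d in landmark_of('cell_plus','scene')])
E
```

```text
clock: 17.8
position: [0.5443, -0.0077, 0.1134]
tool_rot: [-3.138, 0.132, -2.946]
force: [-0.9, -0.0, -0.2]
grip_width: 0.0249
finger_force: 39.5
t 17.8 TCP [ 0.5443 -0.0077  0.1134] grasp [ 0.5422 -0.0081  0.1297] goal [ 0.5486 -0.0051  0.0588] w 0.0249 F [-0.9 -0.  -0.2] q [ 0.03  0.51 -0.16  2.02  0.15  0.49  1.54]
shift [0.0025 0.0019 0.0548] turn [-0.003  -0.0071  0.0028]
cell axis [0.86906567 0.17303586 0.46344735] elev deg 27.609783699966368 nub [ 0.56393659 -0.00375698  0.14128776]
[[264.5640748  189.32863355]
 [252.56660025 194.1711586 ]
 [258.66972517 191.70723651]]
[(0.65, [251.0, 194.5]), (0.64, [403.0, 327.9]), (0.64, [394.4, 253.7]), (0.62, [317.6, 253.7]), (0.48, [371.5, 341.8]), (0.3, [233.1, 147.6]), (0.25, [259.0, 216.1])]
```

View pics/g4.png

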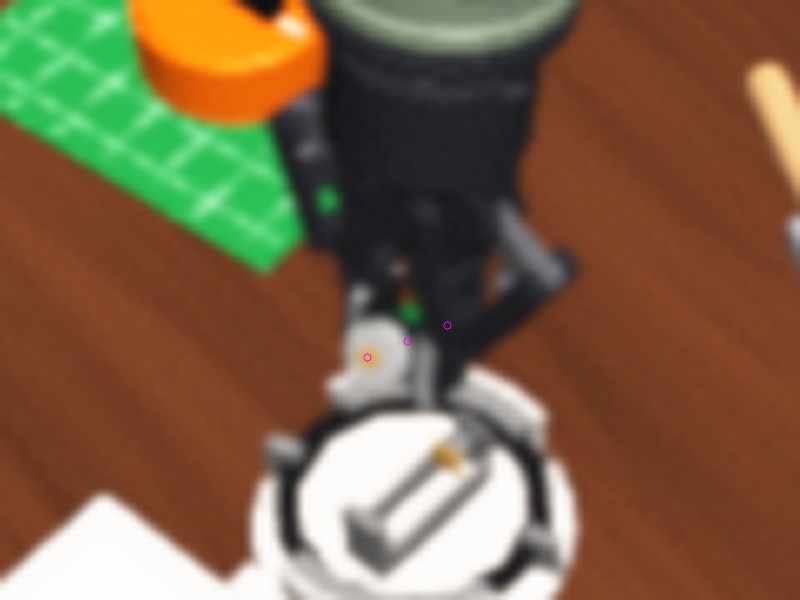

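The predicted nub position lies right on the seen brass nub at (367,357), so the grip model is right. The bay is open below. Lowering.

```bash
python3 -m inch '[[0.0025,0.0019,0.0248,0,-0.007,0,1],[0,0,0.03,0,0,0,1],[0,0,0.008,0,0,0,1],[0,0,0,0,0,0,1]]'
cat >> h.py <<'E'
def bay(x,z,al,off=0): n=np.array([.982,.19]);o=np.array([.5408,-.0066])+x*n; tgt([o[0],o[1],z],3.334,.35-np.radians(al),.0164)
E
python3 -c "from h import *;bay(.006,.049,28)"
```

```text
clock: 18.3
position: [0.5518, -0.0045, 0.05]
tool_rot: [-3.139, 0.135, -2.949]
force: [-0.6, -0.8, -0.1]
grip_width: 0.0248
finger_force: 39.5
t 18.3 TCP [ 0.5518 -0.0045  0.05  ] grasp [ 0.5496 -0.0048  0.0662] goal [ 0.5489 -0.005   0.0328] w 0.0248 F [-0.6 -0.8 -0.1] q [-0.    0.63 -0.12  2.03  0.18  0.36  1.5 ]
shift [0.0052 0.     0.0167] turn [-0.0025 -0.0036  0.    ]
```

```bash
python3 -m inch '[[0.0035,0,0.007,0,0,0,1],[0.0015,0,0.006,0,0,0,1],[0.0005,0,0.004,0,0,0,1],[0,0,0,0,0,0,1]]'
python3 -c "from h import *;bay(.006,.0462,28)"
```

```text
clock: 18.7
position: [0.5488, -0.0053, 0.0333]
tool_rot: [-3.139, 0.138, -2.949]
force: [-0.4, -0.7, -0.6]
grip_width: 0.0248
finger_force: 39.5
t 18.7 TCP [ 0.5488 -0.0053  0.0333] grasp [ 0.5466 -0.0057  0.0496] goal [ 0.5489 -0.005   0.03  ] w 0.0248 F [-0.4 -0.7 -0.6] q [-0.01  0.66 -0.11  2.04  0.19  0.31  1.5 ]
shift [0.0003 0.0003 0.0034] turn [-0.0029 -0.0008  0.0005]
```

```bash
python3 -m inch '[[0,0,0.0015,0,0,0,1],[0,0,0.0015,0,0,0,1],[0,0,0,0,0,0,1]]'
python3 -m inch '[[0.002,0,0,0,0,0,1],[0.002,0,0,0,0,0,1],[0,0,0,0,0,0,1]]'
python3 -c "from h import *;bay(-.0045,.0462,28)"
```

```text
clock: 19.0
position: [0.5495, -0.0052, 0.0306]
tool_rot: [-3.139, 0.139, -2.949]
force: [0.8, -0.2, 1.1]
grip_width: 0.0249
finger_force: 39.6
clock: 19.3
position: [0.5458, -0.0059, 0.0303]
tool_rot: [-3.139, 0.139, -2.949]
force: [2.2, 0.2, 2.7]
grip_width: 0.0248
finger_force: 39.6
t 19.3 TCP [ 0.5458 -0.0059  0.0303] grasp [ 0.5436 -0.0063  0.0465] goal [ 0.5386 -0.007   0.03  ] w 0.0248 F [2.2 0.2 2.7] q [-0.01  0.66 -0.11  2.05  0.19  0.3   1.5 ]
shift [ 0.0072  0.0003 -0.0007] turn [-0.003   0.0006  0.0006]
```

```bash
python3 -m inch '[[0.0025,0,-0.0005,0,0,0,1],[0.0025,0,-0.0005,0,0,0,1],[0.0025,0,-0.0005,0,0,0,1],[0,0,0,0,0,0,1]]'
python3 -c "from h import *;bay(-.0045,.0462,28)"
```

```text
clock: 19.7
position: [0.5388, -0.0073, 0.0309]
tool_rot: [-3.139, 0.14, -2.948]
force: [7.9, 0.2, 1.1]
grip_width: 0.0251
finger_force: 39.6
t 19.7 TCP [ 0.5388 -0.0073  0.0309] grasp [ 0.5366 -0.0077  0.0471] goal [ 0.5386 -0.007   0.03  ] w 0.0251 F [7.9 0.2 1.1] q [-0.01  0.65 -0.11  2.07  0.19  0.28  1.49]
shift [0.0003 0.0003 0.0009] turn [-0.0029  0.0018  0.0007]
```

Run:
```python
from h import *
n=np.array([.982,.19])
def T(al,x=-.0045,m=.0008):
    a=np.radians(al); z=.0223+.025*np.sin(a)+.013*np.cos(a)+m; o=np.array([.5408,-.0066])+x*n
    r=R.from_euler('xyz',[np.pi,0,3.334])*R.from_rotvec([0,.35-a,0]); return np.r_[o,z]+.0164*r.apply([0,0,1]),r
A=[28,21,14,7,0]
for a,b in zip(A,A[1:]):
    p,r=T(a);q,s=T(b); print(b,np.round(r.inv().apply(q-p),4),np.round((r.inv()*s).as_rotvec(),4))
```

```text
21 [0.0023 0.     0.002 ] [-0.      0.1222  0.    ]
14 [0.002  0.     0.0023] [0.     0.1222 0.    ]
7 [ 0.0017 -0.      0.0026] [-0.      0.1222  0.    ]
0 [0.0013 0.     0.0028] [0.     0.1222 0.    ]
```

```bash
python3 -m inch '[[0.0012,0,0.001,0,0.061,0,1],[0.0012,0,0.001,0,0.061,0,1],[0.001,0,0.0012,0,0.061,0,1],[0.001,0,0.0011,0,0.061,0,1],[0,0,0,0,0,0,1]]'
python3 -c "from h import *;bay(-.0045,.0419,14)"
```

```text
clock: 20.2
position: [0.5359, -0.0077, 0.026]
tool_rot: [-3.139, -0.105, -2.949]
force: [8.7, 2.0, 3.3]
grip_width: 0.0245
finger_force: 39.9
t 20.2 TCP [ 0.5359 -0.0077  0.026 ] grasp [ 0.5376 -0.0073  0.0423] goal [ 0.5347 -0.0078  0.0256] w 0.0245 F [8.7 2.  3.3] q [-0.01  0.73 -0.13  1.88  0.16  0.65  1.52]
shift [0.0012 0.0001 0.0005] turn [-0.0029  0.001   0.0004]
```

```bash
python3 -m inch '[[0.0013,0,0.0013,0,0.061,0,1],[0.0012,0,0.0013,0,0.061,0,1],[0.0011,0,0.0014,0,0.061,0,1],[0.0007,0,0.0014,0,0.061,0,1],[0,0,0,0,0,0,1]]'
python3 -c "from h import *;bay(-.003,.0353,0)"
```

```text
clock: 20.7
position: [0.5322, -0.01, 0.0223]
tool_rot: [-3.136, -0.346, -2.951]
force: [12.2, -4.1, 7.2]
grip_width: 0.0247
finger_force: 45.0
t 20.7 TCP [ 0.5322 -0.01    0.0223] grasp [ 0.5376 -0.0089  0.0377] goal [ 0.5323 -0.0082  0.0199] w 0.0247 F [12.2 -4.1  7.2] q [-0.04  0.84 -0.12  1.68  0.14  0.98  1.54]
shift [-0.0013  0.0017  0.0021] turn [-0.0051  0.0041 -0.0014]
```

```bash
python3 -m inch '[[-0.0015,0,0.0003,0,0,0,1],[-0.0014,0,0.0003,0,0,0,1],[0,0,0,0,0,0,1]]'
python3 - <<'E'
from h import *
bay(-.003,.0353,0)
s=telemetry.observe();print(s['moment'])
r=R.from_euler('xyz',s['tool_rot']);g=s['position']-.0164*r.apply([0,0,1])
im=grab_frame('scene');c=pix('scene',[g])[0].astype(int);b=(c[0]-50,c[1]-40)
save(cv2.resize(im[b[1]:b[1]+75,b[0]:b[0]+100],(800,600),interpolation=2),'g5.png')
E
```

```text
clock: 21.0
position: [0.5327, -0.01, 0.0205]
tool_rot: [-3.136, -0.347, -2.951]
force: [10.3, -6.6, 8.0]
grip_width: 0.0245
finger_force: 44.9
t 21.0 TCP [ 0.5327 -0.01    0.0205] grasp [ 0.5382 -0.0089  0.0359] goal [ 0.5323 -0.0082  0.0199] w 0.0245 F [10.3 -6.6  8. ] q [-0.04  0.84 -0.12  1.68  0.14  0.98  1.54]
shift [-0.0001  0.0018  0.0005] turn [-0.0045  0.0031 -0.0019]
[-1.34944511 -1.76067759  0.54291285]
```

View pics/g5.png

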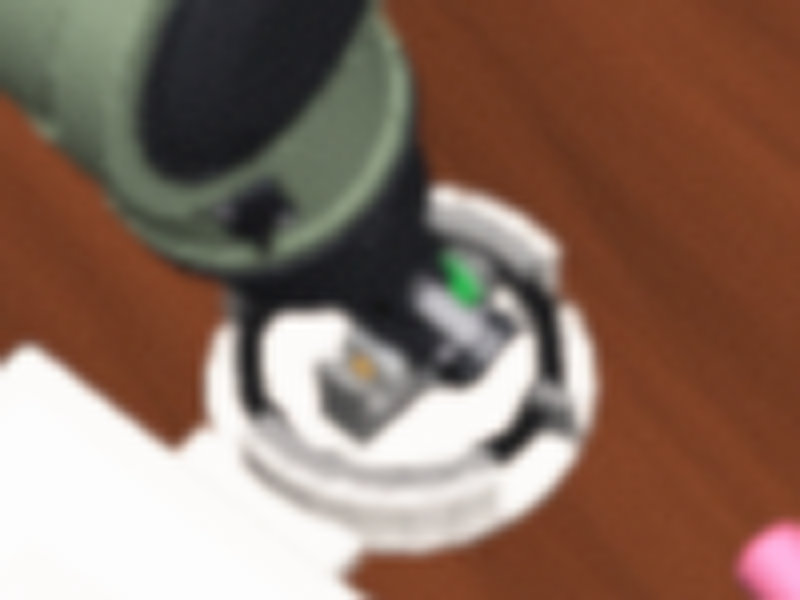

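The cell is nearly level, with the nub behind the wall at (363,367). Relieving the side load.

```bash
python3 -m inch '[[-0.0014,-0.001,-0.0003,0,0,0,1],[-0.0008,-0.001,0,0,0,0,1],[0,0,0,0,0,0,1]]'
python3 -c "from h import *;bay(-.002,.035,0)"
```

```text
clock: 21.35
position: [0.5345, -0.0101, 0.0198]
tool_rot: [-3.139, -0.348, -2.95]
force: [6.5, 0.8, 4.7]
grip_width: 0.0245
finger_force: 43.4
t 21.35 TCP [ 0.5345 -0.0101  0.0198] grasp [ 0.54   -0.009   0.0352] goal [ 0.5333 -0.0081  0.0196] w 0.0245 F [6.5 0.8 4.7] q [-0.03  0.85 -0.12  1.67  0.14  0.98  1.54]
shift [0.0007 0.0023 0.0004] turn [-0.0028  0.0022 -0.0008]
```

```bash
python3 -m inch '[[-0.0008,0,0.0002,0,0,0,1],[0,0,0,0,0,0,0.6],[0,0,0,0,0,0,0.58],[0,0,0,0,0,0,0.58]]'
python3 -c "from h import *;bay(0,.035,0)"
```

```text
clock: 21.75
position: [0.5339, -0.0103, 0.0188]
tool_rot: [-3.139, -0.351, -2.95]
force: [0.9, -1.6, 0.4]
grip_width: 0.0359
finger_force: 0.0
t 21.75 TCP [ 0.5339 -0.0103  0.0188] grasp [ 0.5394 -0.0092  0.0342] goal [ 0.5353 -0.0077  0.0196] w 0.0359 F [ 0.9 -1.6  0.4] q [-0.03  0.85 -0.12  1.67  0.14  0.98  1.54]
shift [-0.0015  0.0023 -0.0014] turn [-0.0027 -0.0007 -0.0008]
```

```bash
python3 -m inch '[[0,0,-0.01,0,0,0,0.55],[0,0,-0.03,0,0,0,0.55],[0,0,-0.045,0,0,0,0.55],[0,0,-0.045,0,0,0,0.55],[0,0.04,-0.02,0,0,0,0.55]]'
python3 -m inch '[[0,0.048,0,0,0,0,0.55],[0,0.048,0,0,0,0,0.55],[0,0.048,0,0,0,0,0.55],[0,0.048,0,0,0,0,0.55],[0,0,0,0,0,0,0.55]]'
python3 - <<'E'
from h import *
A=[]
for c,b in(('top',(265,160,345,220)),('scene',(220,180,300,240))):
    im=grab_frame(c);A.append(cv2.resize(im[b[1]:b[3],b[0]:b[2]],(400,300),interpolation=2))
    for n in('cell','cell_plus','cover'): print(c,n,[(round(d['score'],2),np.round(d['xy'],1),at(c,d['xy'],.004 if n=='cover' else .035)[:2].round(4)) for d in landmark_of(n,c)[:6]])
    print('bay pred',pix(c,[[.54,-.009,.035],[.54+.0246,-.009+.0048,.035]]))
    im=im[100:310,200:480] if c=='top' else im[100:310,150:430]
    A.append(cv2.resize(im,(400,300)))
save(np.vstack([np.hstack(A[:2]),np.hstack(A[2:])]),'fin.png')
E
```

```text
clock: 22.25
position: [0.58, 0.0349, 0.164]
tool_rot: [-3.135, -0.345, -2.958]
force: [1.0, -0.7, -0.9]
grip_width: 0.0385
finger_force: 0.0
clock: 22.75
position: [0.5377, 0.2352, 0.1599]
tool_rot: [3.14, -0.35, -2.94]
force: [-0.1, -0.3, 0.0]
grip_width: 0.0386
finger_force: 0.0
top cell [(0.66, array([423.4, 241.7]), array([ 0.4483, -0.2825])), (0.64, array([117.8, 185.8]), array([0.5576, 0.4012])), (0.57, array([105.1, 227.2]), array([0.4649, 0.4222])), (0.49, array([300.5, 197.6]), array([ 0.5414, -0.0059]))]
top cell_plus [(0.82, array([297.4, 184.9]), array([0.5703, 0.0015])), (0.57, array([108.2, 192.8]), array([0.5414, 0.421 ])), (0.49, array([ 96.8, 227.5]), array([0.4639, 0.4399])), (0.48, array([301.4, 199.7]), array([ 0.5366, -0.008 ]))]
top cover [(0.75, array([416.7, 240.8]), array([ 0.452 , -0.2784])), (0.47, array([421.8, 239.5]), array([ 0.4552, -0.2903]))]
bay pred [[301.84909319 198.233613  ]
 [299.87806435 187.42726658]]
scene cell [(0.76, array([384.8, 258.1]), array([0.3751, 0.2983])), (0.69, array([391.1, 324.8]), array([0.4918, 0.4316])), (0.48, array([360.1, 339. ]), array([0.5719, 0.4106])), (0.38, array([310.2, 244.7]), array([0.4988, 0.1509]))]
scene cell_plus [(0.74, array([369.9, 339. ]), array([0.5544, 0.4247])), (0.55, array([403.7, 326.7]), array([0.4721, 0.4534])), (0.51, array([392.3, 254. ]), array([0.3511, 0.302 ])), (0.43, array([318.9, 250.8]), array([0.4931, 0.1784]))]
scene cover [(0.87, array([235.6, 147.8]), array([ 0.4392, -0.2718]))]
bay pred [[260.0630251  212.64675539]
 [253.78764276 218.41886006]]
```

View pics/fin.png

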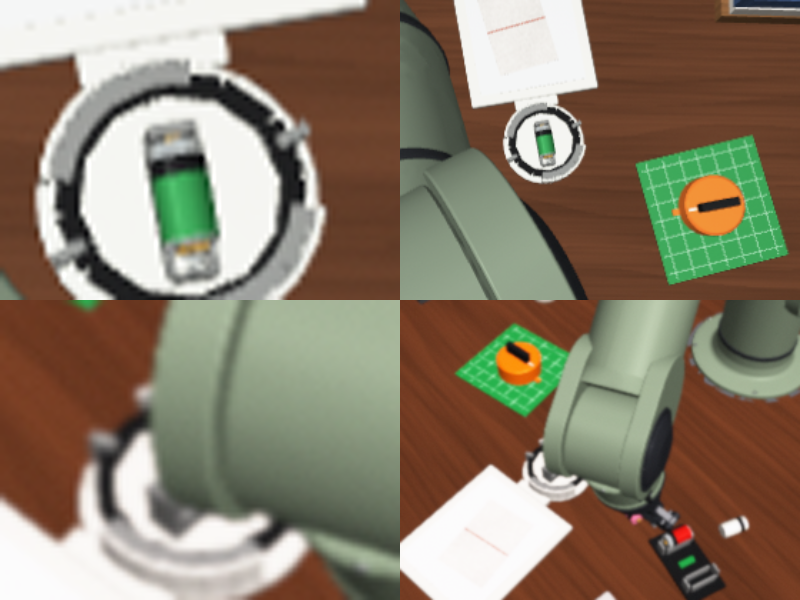

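The top view shows the cell lying along the bay, nub at the fixed wall (175,138) and flat end on the brass plate (190,247). The cover stands upright on the mat and the red cell is in its cradle. I'll check the height by a gentle touch on the nub end with shut fingers.

```bash
python3 -m inch '[[0,0,0,0,-0.117,0,1],[0,0,0,0,-0.117,0,1],[0,0,0,0,-0.117,0,1],[0,0,0,0,0,0,1]]'
python3 -c "from h import *;go(.55,-.007,.07,3.334)"
```

```text
clock: 23.55
position: [0.5388, 0.2271, 0.1601]
tool_rot: [-3.139, 0.005, -2.948]
force: [0.2, 0.0, 0.4]
grip_width: -0.0005
finger_force: 0.0
t 23.55 pos [0.5388 0.2271 0.1601] rot [-3.139  0.005 -2.948] w -0.0005 F [0.2 0.  0.4] ff 0.0 q7 [-0.39  0.54 -0.16  1.77  0.12  0.83  1.16]
shift [ 0.0344 -0.2316  0.0906] turn [-0.003   0.0049  0.0008]
```

```bash
python3 -m inch '[[0.0069,-0.0463,0,0,0,0,1],[0.0069,-0.0463,0,0,0,0,1],[0.0069,-0.0463,0,0,0,0,1],[0.0069,-0.0463,0,0,0,0,1],[0.0069,-0.0463,0,0,0,0,1]]' >/dev/null
python3 -m inch '[[0,0,0.04,0,0,0,1],[0,0,0.04,0,0,0,1],[0,0,0.01,0,0,0,1],[0,0,0.01,0,0,0,1],[0,0,0,0,0,0,1]]'
python3 -m inch '[[0,0,0.003,0,0,0,1],[0,0,0.003,0,0,0,1],[0,0,0.003,0,0,0,1],[0,0,0,0,0,0,1]]'
```

```text
clock: 24.55
position: [0.5512, -0.0062, 0.0598]
tool_rot: [-3.139, 0.001, -2.949]
force: [-1.1, -0.1, 0.6]
grip_width: 0.0001
finger_force: 0.0
clock: 24.95
position: [0.551, -0.0063, 0.0509]
tool_rot: [-3.139, 0.001, -2.949]
force: [-0.4, -0.3, 0.4]
grip_width: 0.0001
finger_force: 0.0
```

```bash
python3 -m inch '[[0,0,0.0015,0,0,0,1],[0,0,0.0015,0,0,0,1],[0,0,0,0,0,0,1]]'
python3 -m inch '[[0,0,0.001,0,0,0,1],[0,0,0,0,0,0,1]]'
python3 -m inch '[[0,0,0.001,0,0,0,1],[0,0,0,0,0,0,1]]'
```

```text
clock: 25.25
position: [0.5511, -0.0064, 0.0479]
tool_rot: [-3.139, 0.002, -2.949]
force: [-0.7, -0.8, 3.0]
grip_width: 0.0001
finger_force: 1.5
clock: 25.45
position: [0.5513, -0.0066, 0.0475]
tool_rot: [-3.138, 0.002, -2.949]
force: [-2.4, -1.1, 13.4]
grip_width: -0.0002
finger_force: 6.8
clock: 25.65
position: [0.5515, -0.0067, 0.0471]
tool_rot: [-3.138, 0.003, -2.949]
force: [-5.4, -1.2, 26.6]
grip_width: -0.0005
finger_force: 13.1
```

The touch met solid resistance at 48 mm, exactly the height of a cell fully home. Retreating and handing in.

```bash
python3 -m inch '[[0,0,-0.01,0,0,0,1],[0,0,-0.04,0,0,0,1],[0,0,-0.045,0,0,0,1],[0,0,-0.045,0,0,0,1],[0,0,0,0,0,0,1]]'
python3 - <<'E'
from h import *
print([(round(d['score'],2),at('scene',d['xy'],.035)[:2].round(3)) for d in (grab_frame('scene') is not None and landmark_of('flat_cell','scene'))])
print(bot.job_done())
E
```

```text
clock: 26.15
position: [0.5532, -0.0059, 0.1915]
tool_rot: [-3.138, 0.009, -2.949]
force: [0.6, -0.0, -1.2]
grip_width: 0.0003
finger_force: 0.0
[]
the job is handed in; nothing more can be done
None
```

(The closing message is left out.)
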